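# Set the carver's air regulator by clicks

## Robot

A 6-joint arm with a two-finger parallel gripper is mounted at the origin on the work surface. World frame = base frame: x ahead of the robot, y to its left, z up, the work surface at z = 0. Lengths are in m, angles in rad, forces in N, time in s.
With the tool pointing down it reaches from about 0.3 to 0.875 m from the base axis. Payload 6.4 kg.
Tool frame: the origin (TCP) lies midway between the tips of the shut fingers; the grasp point (between the pads) lies 19 mm behind it; x points along the fingers, y is the direction in which the jaws open and shut, and the axes are right-handed (so a half turn about x gives the same grasp; the last joint's range is limited). The gripper opens to 85 mm and grips with 20 to 120 N. Pads are 22 mm wide; open, the fingers measure 114 mm over their backs; the gripper's body (76 mm by 85 mm) begins 54 mm behind the grasp point. The pads swing forward as they close: fully open they stand 13 mm farther back than shut.
Start: joints at [-1.485, 0.181, 1.607, -0, 1.354, -0.206], TCP at [0.165, -0.551, 0.206] pointing down, gripper open.
Joint ranges: [-2.99, 2.99], [-0.89, 2.07], [0.3, 2.58], [-1.14, 4.28], [0, 2.63], [-3.12, 3.12]. Speed limits (rad/s): [2.57, 2.57, 3.01, 3.14, 3.14, 3.14].

## Interface

Orientations are given as a unit quaternion [w, x, y, z].
In Python, from bench import ctrl gives the robot as it stands.
- The arm moves only by the tool step_arm, never from a script. Its argument "motion" is a list of rows, each a list of 7 numbers: the shift along the tool's x, y, z in mm, then the turn, a rotation vector about the tool's x, y, z in degrees, then the closure in counts, from 0 (fully open) to 255 (shut). In form: [[tx, ty, tz, rx, ry, rz, hand], ...]. A call has 1 to 10 rows; each row is the pose to reach, as a shift and turn from the pose commanded when the call began, along the tool's axes at that moment; what a row does not reach only later rows make up. A row lasts 1/8 s, in which the tool goes at most 62.5 mm and 10.7 degrees, less where a joint would pass 70% of its speed; a pose out of reach is approached as far as the arm can. A call with a gripper value outside its range is refused whole. The fingers move at their own pace and stop on an object; the grip force is fixed at half the most. Time passes only in rows, so rows that repeat a pose let the fingers close. It gives the time, the measured TCP pose, the force and the opening at its end, in the units of the state.
- ctrl.get_obs(): the state, without advancing time (a new reading comes with each control period).
- ctrl.camera(name): name is "scene" or "side" or "wrist"; returns (picture, depth): 400x640x3 uint8, red, green, blue; 400x640 float32, m along the optical axis (not along the pixel's ray), 0 where there is no reading.
- ctrl.camera_info(name): a dict with "fx", "fy", "cx", "cy" (pixels), "T" (4x4, takes a point from camera to world coordinates); the wrist camera has in their place "hand_eye" (4x4, takes a point from camera to tool coordinates, whose origin is the TCP and whose axes are the tool frame's). Camera axes: x right, y down, z forward; pixel columns grow to the right and rows downward; lengths in m; the calibration is good to about 2 mm. A picture is of the moment at which its call begins: read the wrist's pose just before it. camera_info takes no time and is no camera call.
- ctrl.hand_in(): hands the job in, once; it reports no verdict.
The state is a dict: "time_s": time; "q": joint angles; "dq": joint speeds; "joint_efforts": joint torques, N m; "eef_pos": TCP position; "eef_rot": TCP orientation; "wrist_force": force on the tool from outside, world axes, zero at the start; "torque": the same for the moment, N m; "opening": opening from 0.0 (shut) to 1.0 (fully open).
Only numpy, scipy, OpenCV 4.12 (cv2) and the standard library are available. Lean on these libraries where they do the work, as an engineer would, in place of code of your own. Each camera call takes 0.05 s, during which the arm holds its last target. There are 200 camera calls.

## Task

Set the air pressure on the carver's control unit: pull the black regulator knob up to unlock it, back it off anticlockwise until it just meets its stop without forcing it, then bring it up clockwise by exactly six clicks from the stop. Push the knob back down gently until it is fully home and locked at that setting, and let go. Leave everything else on the bench as it is.

Things in the scene. Friction and masses are not known exactly. Their poses are not given: they have to be found in the camera images.
- air_unit: Air control unit, fixed to the bench: blue-grey steel case 170 mm deep (x) by 250 mm wide (y), flat deck 85 mm above the bench, brass outlets on its front, supply pipe behind. Origin: centre of its underside; x away from the operator, y to the operator's left, z up. Knob at local (-28, 56) mm, gauge at (-5, -62), a toggle 20 mm wide, 18 mm high at (52, 56).
- knob_grip (a point): Where to grip: on the knob's vertical axis, 25 mm above its underside when down, 122 mm above the bench; fixed to the unit, so it neither rises nor turns with the knob. The knob is a fluted black cylinder, 41 mm diameter, 36 mm tall (97 to 133 mm above the bench when down), white pointer on top, gripped across any diameter. Its angle is not reported.
- knob_foot (a point): Centre of the knob's underside when down; fixed to the unit. The knob turns clockwise seen from above to raise the pressure, 20 even clicks a turn (18 degrees each). It takes about 0.13 N m to leave a click; near half-way the knob snaps on into the next and rests there when let go. It starts down and locked, 3 to 7 clicks above the backed-off stop.
- gauge (a point): Centre of the pressure gauge's white face on the deck, facing up (68 mm bezel, 6 mm high). Its red needle turns clockwise 15 degrees, one scale mark, per click of the knob; with the knob backed off to click 0 it points at the first mark (to the front left).
- knob (a joint): Height of the knob in m: 0 = pushed down on its collar (locked: splines stop it turning), 0.006 = pulled fully up (free to turn, an orange band shows under it; splines are clear above about 0.0045). About 4 N of friction either way, it stays where it is left, and both ends are firm. With the knob resting in a click it drops straight home; between clicks the splines meet.
- screw (a joint): Advance in m of the adjusting screw inside the regulator (1 mm thread), driven by the knob: 0 at click 0, 0.00005 per click clockwise. The reading's noise (about 0.6 mm) is far larger than a click, so it cannot be used for counting.
- bonnet: Fixed aluminium collar under the knob, 55 mm diameter, its top 12 mm above the deck (97 mm above the bench); it carries the locking splines and both ends of the knob's up and down travel, and is harmed by more than 45 N (pressing, pulling, or about 0.4 N m of turning while locked). Origin on the knob's axis at deck height.
- stop: The backed-off stop inside the collar: a buffered pin, 18 mm off the axis, that a lug under the knob meets 2 degrees anticlockwise of click 0. From there the torque climbs 0.08 N m per degree on top of the click's 0.13; over 30 N on the pin (0.5 N m) harms it. Let go there, the knob springs back to click 0; the next click up is click 1. Origin: the pin, 6 mm above the deck.
- decoy_headed_mid (a point): carved duck decoy with head, bare pinkish wood, 250 x 110 x 135 mm, lying on its flat belly; point 40 mm above its underside
- decoy_body_mid (a point): headless duck body, pale wood, 230 x 112 x 96 mm; point 40 mm above its underside
- glue_tub_mid (a point): blue open tub 120 x 170 x 70 mm with three glue bottles, 175 mm high in all; point half-way up the tub
- burr_block_mid (a point): wooden block 60 x 120 x 50 mm with ten burrs standing in it, 85 mm high in all; point half-way up the wood
- handpiece_mid (a point): aluminium carving handpiece, 132 mm long, 17 mm thick, lying on the bench; point at its middle, along its own x axis
- sanding_block_mid (a point): cork sanding block 110 x 65 x 34 mm; point at its centre
- oil_bottle_mid (a point): small amber oil bottle with red cap, 44 mm diameter, 120 mm high; point half-way up
- coupler_mid (a point): loose brass and steel hose coupler, 22 mm diameter, 30 mm high, standing on the unit's deck in the rear right corner beyond the gauge; point half-way up

How it is judged:
On the way, in this order (a step that is already met when the one before it is completed fails the run):
1. the knob is pulled up and unlocked (at least 4 mm) (value of joint knob above 0.004 m), for 0.2 s.
2. the knob is backed off anticlockwise until it meets its stop (at least 1 N on the stop) (contact force between stop and anything else above 1 N and value of joint screw below 5e-06 m), for 0.1 s.
3. the knob, still up, is brought clockwise to the sixth click from the stop (value of joint knob above 0.003 m and value of joint screw between 0.000285 and 0.000315 m), for 0.2 s.
At the end, for the whole second after the job is handed in: The adjusting screw stands at six clicks above click 0 (within 0.3 click) and the knob is fully down on its collar (within 1 mm), locked (value of joint screw between 0.000285 and 0.000315 m and value of joint knob below 0.001 m); the robot touches nothing.
It fails at once if the knob is forced against its backed-off stop (more than 30 N on the stop) (contact force between stop and anything else above 30 N).
It fails at once if the knob is forced: turned while locked, yanked up or rammed down, or the collar is struck (more than 45 N on the collar) (contact force between bonnet and anything else above 45 N).
It fails at once if a bystander (decoys, glue tub, burr block, handpiece, sanding block, oil bottle, coupler) is moved more than 20 mm (distance of any of decoy_headed_mid, decoy_body_mid, glue_tub_mid, burr_block_mid, handpiece_mid, sanding_block_mid, oil_bottle_mid, coupler_mid from where it was at the start of the episode above 0.02 m).
It also fails if it takes over 72 s, if anything falls off the work surface, if the arm or the gripper's body presses on something with over 40 N, if the wrist force passes 120 N, or if a joint passes its speed limit or range.

## Working session

There is one attempt and no reset: what is moved stays moved. The work goes in short steps, Python scripts to look and compute and a tool call to move; the robot and the scene stay as the last step left them, time stands still between calls to the robot, and variables do not carry over. Pictures are saved under pics/ and viewed, about 8 in all and at most 12, crops included, and the job is handed in when it is done.

Besides the shell and the picture viewer there is one more tool, called after "Emit:" as a command line: name --pt "numbers of a row" for each row, then --argument value for the rest. step_arm: Moves the arm, as the interface text tells. Its arguments: {"type":"object","properties":{"motion":{"type":"array","items":{"type":"array","items":{"type":"number"}}}},"required":["motion"]}

```bash
mkdir -p pics; ls
python3 - <<'E'
from bench import ctrl
import cv2,numpy as np
o=ctrl.get_obs();print({k:np.round(v,3) for k,v in o.items()})
for n in("scene","side"):
    p,d=ctrl.camera(n);cv2.imwrite(f"pics/{n}0.png",p[:,:,::-1]);np.save(f"pics/{n}0.npy",d)
    i=ctrl.camera_info(n);print(n,i)
print(ctrl.camera_info("wrist"))
E
```

```text
pics
{'time_s': np.float64(0.0), 'q': array([-1.485,  0.182,  1.608, -0.   ,  1.354, -0.206]), 'dq': array([-0.   ,  0.002, -0.002, -0.001, -0.001, -0.   ]), 'joint_efforts': array([-1.0000e-03, -4.4486e+01, -3.5134e+01, -0.0000e+00,  9.0000e-03,
       -0.0000e+00]), 'eef_pos': array([ 0.165, -0.55 ,  0.205]), 'eef_rot': array([ 0.102,  0.7  ,  0.103, -0.7  ]), 'wrist_force': array([ 0.183, -0.312, -0.401]), 'torque': array([-0.021,  0.022, -0.001]), 'opening': np.float64(0.997)}
scene {'fx': 513.0979055864918, 'fy': 513.0979055864918, 'cx': 314.8499340894601, 'cy': 199.7155757365237, 'T': array([[-0.26507816,  0.80264329, -0.53431948,  1.29248086],
       [ 0.964179  ,  0.22617085, -0.13858428,  0.17145821],
       [ 0.00961375, -0.55191529, -0.83384476,  1.3024325 ],
       [ 0.        ,  0.        ,  0.        ,  1.        ]])}
side {'fx': 423.22148695955906, 'fy': 423.22148695955906, 'cx': 316.7279963356664, 'cy': 199.88535076867223, 'T': array([[ 0.96096099, -0.19054354,  0.20061689,  0.2430206 ],
       [-0.27631225, -0.69846341,  0.66015181, -0.95877392],
       [ 0.0143359 , -0.68981304, -0.7238456 ,  1.11699393],
       [ 0.        ,  0.        ,  0.        ,  1.        ]])}
{'fx': 319.7878535248276, 'fy': 319.7878535248276, 'cx': 317.88390317305283, 'cy': 204.88840158487457, 'hand_eye': array([[ 5.06020129e-04, -3.20038164e-01,  9.47404516e-01,
        -1.66724675e-01],
       [ 9.99999868e-01,  7.63643705e-05, -5.08315657e-04,
        -1.26358611e-04],
       [ 9.03324600e-05,  9.47404648e-01,  3.20038160e-01,
        -8.29866774e-02],
       [ 0.00000000e+00,  0.00000000e+00,  0.00000000e+00,
         1.00000000e+00]])}
```

View pics/scene0.png

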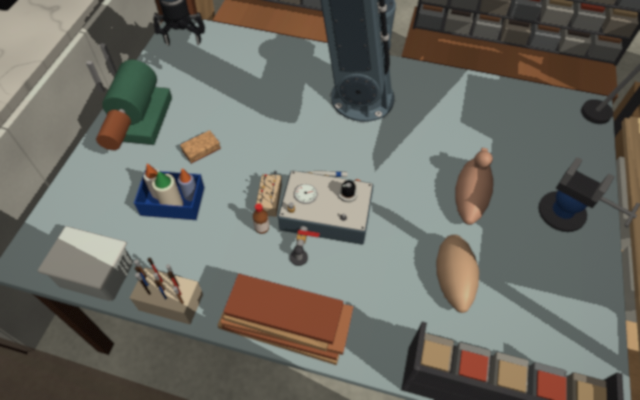

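View pics/side0.png

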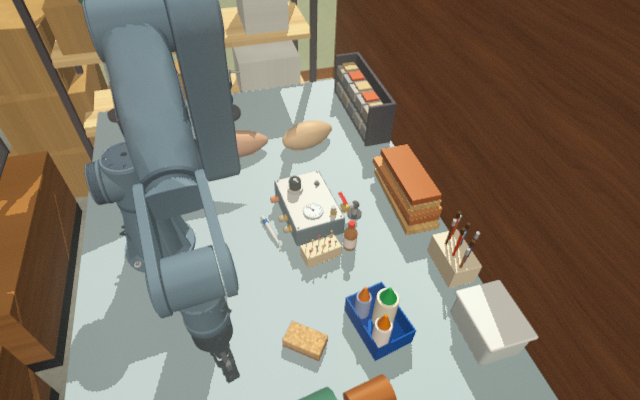

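The scene view shows the unit with the knob top at (348,184), the gauge at (306,193) and the toggle at (343,217). In the side view the knob top is at (295,181) and the gauge at (313,211). Next I'll turn these into positions.

```bash
cat > h.py <<'E'
from bench import ctrl
import numpy as np, cv2
from scipy.spatial.transform import Rotation as R
def T_wrist(o):
    T=np.eye(4);q=o["eef_rot"];T[:3,:3]=R.from_quat([q[1],q[2],q[3],q[0]]).as_matrix();T[:3,3]=o["eef_pos"]
    return T@ctrl.camera_info("wrist")["hand_eye"]
def ray(name,uv,z,T=None):
    i=ctrl.camera_info(name);T=i["T"] if T is None else T
    d=T[:3,:3]@[(uv[0]-i["cx"])/i["fx"],(uv[1]-i["cy"])/i["fy"],1];return T[:3,3]+d*(z-T[2,3])/d[2]
def snap(fn,name="wrist"):
    o=ctrl.get_obs();p,d=ctrl.camera(name);cv2.imwrite(fn,p[:,:,::-1]);return o,p,d
E
python3 - <<'E'
from h import *
for n,k,g,t in(("scene",(348,184),(306,193),(343,217)),("side",(295,181),(313,211),(317,183))):
    K=ray(n,k,.133);G=ray(n,g,.091);t=ray(n,t,.1);print(n,K,G,t, np.degrees(np.arctan2(*(K-G)[1::-1])))
o=ctrl.get_obs();q=o["eef_rot"];print(R.from_quat([q[1],q[2],q[3],q[0]]).as_matrix().round(3))
E
```

```text
scene [0.46727945 0.05224242 0.133     ] [ 0.50088685 -0.06030396  0.091     ] [0.5559489 0.0612691 0.1      ] 106.62611768077176
side [0.46963726 0.04182055 0.133     ] [ 0.50176737 -0.06805841  0.091     ] [0.54803439 0.04584366 0.1       ] 106.29964144223182
[[-0.     0.288 -0.958]
 [ 0.002 -0.958 -0.288]
 [-1.    -0.002 -0.   ]]
```

Emit:
step_arm --pt "-25 -10 -10 0 0 0 0" --pt "-60 -40 -38 0 0 0 0" --pt "-60 -75 -71 0 0 0 0" --pt "-60 -115 -110 0 0 0 0" --pt "-60 -155 -148 0 0 0 0" --pt "-60 -195 -186 0 0 0 0" --pt "-60 -235 -224 0 0 0 0" --pt "-60 -275 -262 0 0 0 0" --pt "-60 -315 -300 0 0 0 0" --pt "-60 -350 -333 0 0 0 0"

```text
time_s: 1.35
eef_pos: [0.384, -0.1178, 0.2663]
eef_rot: [0.103, 0.7, 0.103, -0.699]
wrist_force: [0.8, -0.4, -0.6]
opening: 0.998
```

Emit:
step_arm --pt "0 -40 -38 0 0 0 0" --pt "0 -75 -71 0 0 0 0" --pt "0 -105 -100 0 0 0 0" --pt "0 -125 -119 0 0 0 0" --pt "0 -135 -129 0 0 0 0" --pt "0 -135 -129 0 0 0 0" --pt "0 -135 -129 0 0 0 0"

```text
time_s: 2.22
eef_pos: [0.468, 0.0459, 0.2662]
eef_rot: [-0.103, -0.699, -0.102, 0.7]
wrist_force: [0.2, 0.3, 0.6]
opening: 1.001
```

Run:
```python
from h import *
o,p,d=snap("pics/w1.png");np.save("pics/w1.npy",d);np.save("pics/w1T.npy",T_wrist(o));print(o["q"].round(3),o["eef_pos"],o["eef_rot"],o["time_s"])
```

```text
[-0.155 -0.108  1.784 -0.     1.466  1.125] [0.46804154 0.04589906 0.26624852] [-0.10262017 -0.69944548 -0.10243048  0.69982363] 2.225
```

View pics/w1.png

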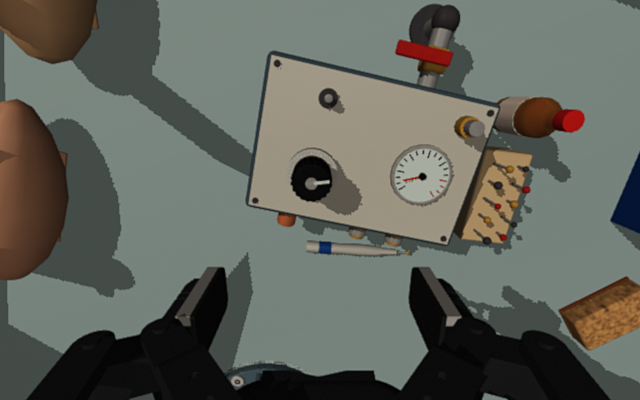

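The wrist view shows the knob top near (313,180) with its pointer to the right, and the gauge centred near (422,175) with the needle pointing left. Next I'll measure the knob centre and the needle angle.

Run:
```python
from h import *
p=cv2.imread("pics/w1.png");d=np.load("pics/w1.npy");T=np.load("pics/w1T.npy")
print("depth knob",d[175:186,300:304].mean(), "deck",d[120,380])
i=ctrl.camera_info("wrist")
# height map -> knob top by depth
v,u=np.mgrid[:400,:640];P=np.stack([(u-i["cx"])/i["fx"]*d,(v-i["cy"])/i["fy"]*d,d],-1)@T[:3,:3].T+T[:3,3]
m=(P[...,2]>.125)&(P[...,2]<.145)&(u>270)&(u<360)&(v>130)&(v<220)
q=P[m];c,r=cv2.minEnclosingCircle(q[:,:2].astype(np.float32));print("knob",c,r,q.mean(0),m.sum())
g=ray("wrist",(422,175),.091,T);print("gauge",g)
K=q.mean(0);print("yaw",np.degrees(np.arctan2(K[1]-g[1],K[0]-g[0]))-np.degrees(np.arctan2(118,-23)))
print("deck z",np.median(P[95:120,380:400,2]))
hsv=cv2.cvtColor(p,cv2.COLOR_BGR2HSV);h=hsv
mm=((h[...,0]<10)|(h[...,0]>170))&(h[...,1]>120)&((u-422)**2+(v-175)**2<32**2)
pts=np.array([ray("wrist",(a,b),.091,T)[:2] for b,a in zip(*np.where(mm))]);rel=pts-g[:2]
print(len(pts));print(np.c_[np.hypot(*rel.T)*1000,np.degrees(np.arctan2(rel[:,1],rel[:,0]))].round(1).tolist())
cv2.imwrite("pics/w1c.png",np.hstack([cv2.resize(p[135:215,380:465],None,fx=4.5,fy=4.5,interpolation=3),cv2.resize(p[135:215,275:355],None,fx=4.5,fy=4.5,interpolation=3)]))
```

```text
depth knob 0.3023775 deck 0.33813128
knob (0.4698048532009125, 0.05407452955842018) 0.020714519545435905 [0.47133782 0.05450083 0.13165697] 1273
gauge [ 0.50245131 -0.06241762  0.091     ]
yaw 3.872254191659181
deck z 0.08465750659502833
33
[[3.4, 126.2], [7.8, 123.5], [6.7, 126.2], [5.7, 129.8], [4.7, 135.1], [3.8, 143.0], [3.0, 155.6], [12.2, 122.7], [11.1, 124.3], [10.1, 126.2], [9.1, 128.5], [8.1, 131.4], [7.1, 135.1], [6.1, 139.9], [17.7, 121.4], [16.6, 122.4], [15.6, 123.5], [14.5, 124.7], [13.5, 126.2], [12.5, 127.8], [11.4, 129.8], [20.0, 123.0], [19.0, 123.9], [17.9, 125.0], [16.9, 126.2], [21.1, -88.8], [22.2, -88.0], [23.3, -87.3], [26.9, -87.9], [25.6, -102.5], [26.0, -117.8], [27.7, -117.7], [23.9, -132.7]]
```

View pics/w1c.png

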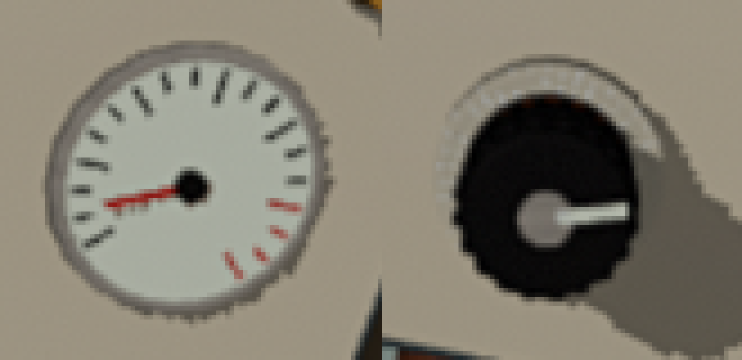

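The needle sits about one mark above the first mark, where the brief says 3–7 clicks. I'll rely on the stop torque and click counts, and use the gauge only as a cross-check. Now closing in.

Emit:
step_arm --pt "20 -3 -2 0 0 0 0" --pt "45 -7 -4 0 0 0 0" --pt "60 -7 -4 0 0 0 0" --pt "60 -7 -4 0 0 0 0" --pt "60 -7 -4 0 0 0 0"

```text
time_s: 2.9
eef_pos: [0.4708, 0.0541, 0.2073]
eef_rot: [0.103, 0.7, 0.102, -0.699]
wrist_force: [-0.0, -0.7, 0.1]
opening: 1.0
```

```bash
cat >> h.py <<'E'
def cloud(d,T,name="wrist"):
    i=ctrl.camera_info(name);v,u=np.mgrid[:400,:640]
    return np.stack([(u-i["cx"])/i["fx"]*d,(v-i["cy"])/i["fy"]*d,d],-1)@T[:3,:3].T+T[:3,3]
E
python3 - <<'E'
from h import *
print("hub w1",ray("wrist",(311.1,183.2),.133,np.load("pics/w1T.npy")))
o,p,d=snap("pics/w2.png");T=T_wrist(o);np.save("pics/w2T.npy",T);P=cloud(d,T)
m=(abs(P[...,2]-.133)<.004)&(np.hypot(P[...,0]-.47,P[...,1]-.054)<.03)
q=P[m];c,r=cv2.minEnclosingCircle(q[:,:2].astype(np.float32));print("knob",c,r,q.mean(0),m.sum(),np.median(q[:,2]))
print(o["eef_pos"],o["torque"],o["wrist_force"])
E
```

```text
hub w1 [0.46966257 0.05351303 0.133     ]
knob (0.4700550436973572, 0.05404680222272873) 0.01943870447576046 [0.4710196  0.05441098 0.13207459] 1668 0.13212073818295264
[0.47077632 0.05411441 0.20733005] [ 0.00940167 -0.02283342  0.01192414] [-0.01271914 -0.66009772  0.05197133]
```

View pics/w2.png

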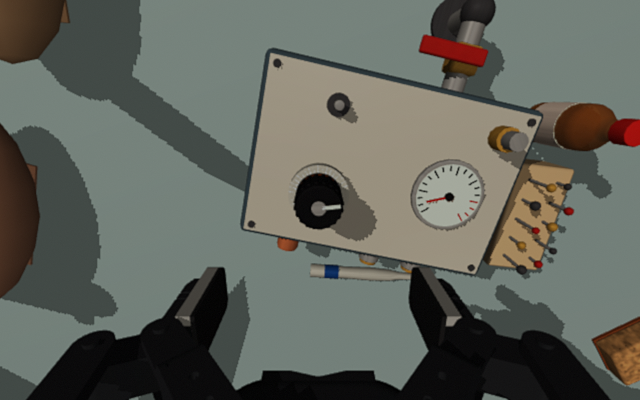

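The knob hub at (318,208) agrees with the estimate to within about 1 mm. I'll descend, close, then look at the forces.

Emit:
step_arm --pt "30 0 1 0 0 0 0" --pt "65 0 1 0 0 0 0" --pt "90 0 1 0 0 0 0" --pt "102 0 1 0 0 0 0" --pt "102 0 1 0 0 0 0" --pt "102 0 1 0 0 0 60" --pt "102 0 1 0 0 0 90"

```text
time_s: 3.82
eef_pos: [0.4702, 0.0541, 0.1055]
eef_rot: [0.103, 0.7, 0.103, -0.699]
wrist_force: [-0.3, 0.0, -0.3]
opening: 0.648
```

Run:
```python
from h import *
o,p,d=snap("pics/w3.png");print(o["q"].round(3),o["eef_pos"],o["torque"],o["wrist_force"],o["opening"])
```

```text
[-0.137  0.073  1.949 -0.     1.118  1.142] [0.47015327 0.05414597 0.10552279] [ 0.03518829 -0.00405622 -0.00438556] [-0.26863936  0.02102334 -0.30686762] 0.6476391624500453
```

View pics/w3.png

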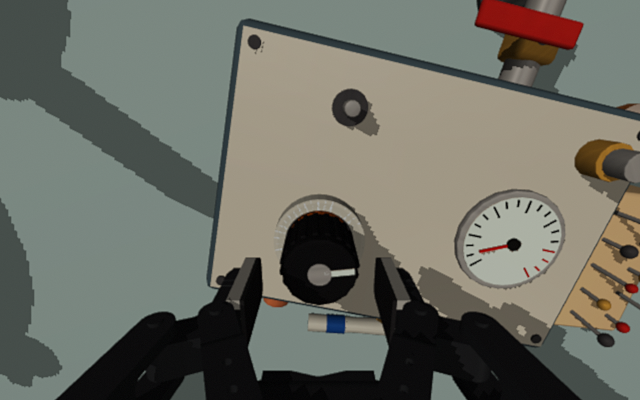

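The knob hub at (319,274) is centred between the pads at columns 250 and 388. Closing.

Emit:
step_arm --pt "0 0 0 0 0 0 110" --pt "0 0 0 0 0 0 125" --pt "0 0 0 0 0 0 140" --pt "0 0 0 0 0 0 255" --pt "0 0 0 0 0 0 255" --pt "0 0 0 0 0 0 255"

```text
time_s: 4.62
eef_pos: [0.4722, 0.0541, 0.1074]
eef_rot: [0.103, 0.702, 0.102, -0.697]
wrist_force: [-1.0, 0.8, 17.2]
opening: -0.001
```

```bash
cat > s.py <<'E'
from h import *
o=ctrl.get_obs();q=o["eef_rot"];M=R.from_quat([q[1],q[2],q[3],q[0]]).as_matrix()
print("t %.2f"%o["time_s"],"yaw %.2f"%np.degrees(np.arctan2(M[1,1],M[0,1])),"q6 %.3f"%o["q"][5],o["eef_pos"].round(4),"F",o["wrist_force"].round(1),"M",o["torque"].round(3),"op %.3f"%o["opening"])
E
python3 s.py
```

```text
t 4.62 yaw -73.30 q6 1.142 [0.4722 0.0541 0.1074] F [-1.   0.8 17.2] M [ 0.088  0.249 -0.006] op -0.001
```

```bash
python3 - <<'E'
from h import *
o,p,d=snap("pics/w4.png")
s,_=ctrl.camera("side");cv2.imwrite("pics/s4.png",np.hstack([cv2.resize(p[150:390,150:490,::-1],(420,296)),cv2.resize(s[150:250,240:370,::-1],(385,296))]))
print(d[230:300:10,320])
E
python3 s.py
```

```text
[0.16766286 0.157768   0.15862532 0.14618999 0.13775386 0.13183668
 0.12544946]
t 4.72 yaw -73.29 q6 1.142 [0.4722 0.0541 0.1074] F [-1.2 -0.5 16.7] M [ 0.007  0.192 -0.052] op 0.002
```

View pics/s4.png

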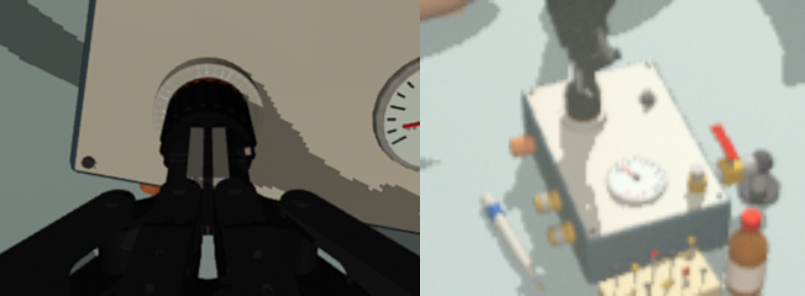

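The jaws have shut to 0 opening and the wrist shows 17 N upward. The pads seem to have closed above the knob top, so the fingertips are higher than the stated TCP. I'll back up and measure the true tip position with the wrist depth.

Emit:
step_arm --pt "-10 0 0 0 0 0 255" --pt "-40 0 0 0 0 0 255" --pt "-50 0 0 0 0 0 255" --pt "-50 0 0 0 0 0 255" --pt "-50 0 0 0 0 0 255"

```text
time_s: 5.35
eef_pos: [0.4685, 0.0544, 0.1533]
eef_rot: [-0.103, -0.699, -0.103, 0.7]
wrist_force: [-0.1, 0.5, -0.1]
opening: 0.002
```

```bash
python3 s.py
python3 - <<'E'
from h import *
o,p,d=snap("pics/w5.png");T=T_wrist(o);np.save("pics/w5.npy",d)
P=cloud(d,ctrl.camera_info("wrist")["hand_eye"])*1000  # tool frame mm
for r in range(200,330,6): print(r,[P[r,c].round(0).tolist() for c in(310,326)])
W=cloud(d,T);m=(abs(W[...,2]-.133)<.006)&(np.hypot(W[...,0]-.47,W[...,1]-.054)<.03);print("knob top",np.median(W[m][:,2]),W[m].mean(0),"deck",np.median(W[60:80,300:330,2]))
E
```

```text
t 5.35 yaw -73.28 q6 1.142 [0.4685 0.0544 0.1533] F [-0.1  0.5 -0.1] M [ 0.002  0.02  -0.007] op 0.002
200 [[32.0, -5.0, -19.0], [27.0, 5.0, -21.0]]
206 [[22.0, -5.0, -19.0], [21.0, 5.0, -19.0]]
212 [[21.0, -5.0, -15.0], [21.0, 5.0, -15.0]]
218 [[21.0, -5.0, -11.0], [22.0, 5.0, -10.0]]
224 [[22.0, -5.0, -7.0], [21.0, 5.0, -7.0]]
230 [[21.0, -5.0, -3.0], [21.0, 5.0, -3.0]]
236 [[22.0, -5.0, 2.0], [21.0, 5.0, 1.0]]
242 [[21.0, -5.0, 6.0], [23.0, 5.0, 6.0]]
248 [[22.0, -5.0, 10.0], [21.0, 5.0, 10.0]]
254 [[-29.0, -4.0, -12.0], [-30.0, 4.0, -12.0]]
260 [[-36.0, -4.0, -12.0], [-34.0, 4.0, -11.0]]
266 [[-40.0, -4.0, -12.0], [-41.0, 3.0, -12.0]]
272 [[-47.0, -4.0, -12.0], [-46.0, 3.0, -12.0]]
278 [[-51.0, -3.0, -12.0], [-51.0, 3.0, -12.0]]
284 [[-54.0, -3.0, -11.0], [-54.0, 3.0, -11.0]]
290 [[-59.0, -3.0, -11.0], [-59.0, 3.0, -12.0]]
296 [[-61.0, -3.0, -10.0], [-61.0, 3.0, -10.0]]
302 [[-69.0, -3.0, -13.0], [-67.0, 3.0, -12.0]]
308 [[-72.0, -3.0, -13.0], [-72.0, 3.0, -13.0]]
314 [[-75.0, -3.0, -12.0], [-75.0, 3.0, -13.0]]
320 [[-76.0, -3.0, -11.0], [-79.0, 3.0, -13.0]]
326 [[-76.0, -3.0, -8.0], [-78.0, 3.0, -10.0]]
knob top 0.131759265940602 [0.47233131 0.05475286 0.13154051] deck 0.08477165249737119
```

View pics/w5.png

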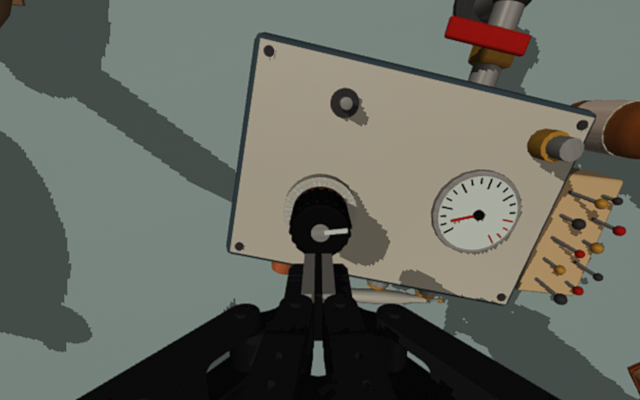

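The closed tips are 27 mm behind the nominal TCP (about -27 mm along tool x), which agrees with the contact at z = 0.107. Grasping therefore needs a TCP height near 0.078. I'll open, descend and check before closing.

Emit:
step_arm --pt "-5 0 0 0 0 0 0" --pt "-5 0 0 0 0 0 0" --pt "-5 0 0 0 0 0 0" --pt "-5 0 0 0 0 0 0" --pt "15 0 -1 0 0 0 0" --pt "45 0 -1 0 0 0 0" --pt "65 0 -1 0 0 0 0" --pt "74 0 -1 0 0 0 60" --pt "74 0 -1 0 0 0 90" --pt "74 0 -1 0 0 0 90"

```text
time_s: 6.65
eef_pos: [0.471, 0.0545, 0.0813]
eef_rot: [0.103, 0.7, 0.103, -0.699]
wrist_force: [0.4, 0.1, -0.3]
opening: 0.646
```

```bash
python3 s.py
python3 - <<'E'
from h import *
o,p,d=snap("pics/w6.png");T=T_wrist(o)
P=cloud(d,ctrl.camera_info("wrist")["hand_eye"])*1000
g=cv2.cvtColor(p,cv2.COLOR_RGB2GRAY)
v,u=np.mgrid[:400,:640]
W=cloud(d,T);m=(abs(W[...,2]-.133)<.005)&(np.hypot(W[...,0]-.47,W[...,1]-.054)<.026)
q=P[m];c,r=cv2.minEnclosingCircle(q[:,1:].astype(np.float32));print("knob in tool y,z mm",c,r,q.mean(0),m.sum())
f=(P[...,0]<-25)&(P[...,0]>-60)&(abs(P[...,2]+12)<4);
for s in(-1,1):
    k=f&(P[...,1]*s>15)&(P[...,1]*s<60);print(s,"pad y range",np.percentile(P[k][:,1],[2,50,98]),"x max",np.percentile(P[k][:,0],98))
E
```

```text
t 6.65 yaw -73.28 q6 1.143 [0.471  0.0545 0.0813] F [ 0.4  0.1 -0.3] M [-0.021  0.05  -0.005] op 0.646
knob in tool y,z mm (0.4485236406326294, 0.5893517136573792) 20.025897979736328 [-50.39051505   0.27196903  -1.0246337 ] 5419
-1 pad y range [-39.98459178 -30.05316315 -15.33175639] x max -28.511558906369544
1 pad y range [15.27524464 29.35794836 39.40557469] x max -29.404591725075036
```

View pics/w6.png

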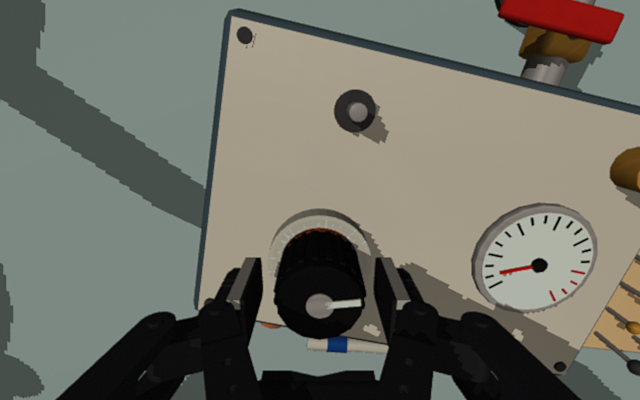

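The knob is now between the pads, with its hub at (319,305), offset 0.4/0.6 mm in tool y/z. Lowering 3 mm and closing.

Emit:
step_arm --pt "3 0 0.5 0 0 0 90" --pt "3 0 0.5 0 0 0 110" --pt "3 0 0.5 0 0 0 120" --pt "3 0 0.5 0 0 0 130" --pt "3 0 0.5 0 0 0 140" --pt "3 0 0.5 0 0 0 255" --pt "3 0 0.5 0 0 0 255" --pt "3 0 0.5 0 0 0 255"

```text
time_s: 7.7
eef_pos: [0.4701, 0.0536, 0.0779]
eef_rot: [0.103, 0.7, 0.102, -0.699]
wrist_force: [-2.2, -5.2, 5.0]
opening: 0.464
```

```bash
python3 s.py
```

```text
t 7.70 yaw -73.28 q6 1.143 [0.4701 0.0536 0.0779] F [-2.2 -5.2  5. ] M [-0.851  0.253 -0.041] op 0.464
```

Gripped (opening 0.464, about 40 mm) with small forces. Pulling up.

Emit:
step_arm --pt "-1 0 0 0 0 0 255" --pt "-2 0 0 0 0 0 255" --pt "-3 0 0 0 0 0 255" --pt "-4 0 0 0 0 0 255" --pt "-5 0 0 0 0 0 255" --pt "-5.5 0 0 0 0 0 255" --pt "-5.5 0 0 0 0 0 255" --pt "-5.5 0 0 0 0 0 255"

```text
time_s: 8.7
eef_pos: [0.4701, 0.0536, 0.0826]
eef_rot: [0.103, 0.7, 0.102, -0.699]
wrist_force: [1.9, -5.3, -3.5]
opening: 0.462
```

```bash
python3 s.py
```

```text
t 8.70 yaw -73.29 q6 1.143 [0.4701 0.0536 0.0826] F [ 1.9 -5.3 -3.5] M [-0.93  -0.383 -0.015] op 0.462
```

Emit:
step_arm --pt "-0.5 0 0 0 0 0 255" --pt "-1.2 0 0 0 0 0 255" --pt "-1.2 0 0 0 0 0 255"

```text
time_s: 9.07
eef_pos: [0.47, 0.0536, 0.0838]
eef_rot: [0.103, 0.7, 0.102, -0.699]
wrist_force: [2.8, -5.1, -3.8]
opening: 0.461
```

```bash
python3 s.py
```

```text
t 9.07 yaw -73.29 q6 1.143 [0.47   0.0536 0.0838] F [ 2.8 -5.1 -3.8] M [-0.925 -0.351  0.001] op 0.461
```

Emit:
step_arm --pt "0 0 0 -2 0 0 255" --pt "0 0 0 -4 0 0 255" --pt "0 0 0 -5 0 0 255" --pt "0 0 0 -5 0 0 255"

```text
time_s: 9.57
eef_pos: [0.47, 0.0537, 0.084]
eef_rot: [0.134, 0.695, 0.133, -0.694]
wrist_force: [2.6, -5.2, -2.4]
opening: 0.463
```

```bash
python3 s.py
```

```text
t 9.57 yaw -68.28 q6 1.055 [0.47   0.0537 0.084 ] F [ 2.6 -5.2 -2.4] M [-0.836 -0.267 -0.045] op 0.463
```

Emit:
step_arm --pt "0 0 0 -4 0 0 255" --pt "0 0 0 -8 0 0 255" --pt "0 0 0 -12 0 0 255" --pt "0 0 0 -16 0 0 255" --pt "0 0 0 -18 0 0 255" --pt "0 0 0 -18 0 0 255"

```text
time_s: 10.32
eef_pos: [0.4699, 0.054, 0.0842]
eef_rot: [0.24, 0.665, 0.24, -0.665]
wrist_force: [0.5, -4.9, -1.0]
opening: 0.464
```

```bash
python3 s.py; python3 -c "
from h import *
o,p,d=snap('pics/w7.png');s,_=ctrl.camera('side');cv2.imwrite('pics/c7.png',np.hstack([cv2.resize(p[:,:,::-1],(480,300)),cv2.resize(s[180:240,275:345,::-1],(320,300))]))"
```

```text
t 10.32 yaw -50.32 q6 0.742 [0.4699 0.054  0.0842] F [ 0.5 -4.9 -1. ] M [-0.884 -0.011 -0.025] op 0.464
```

View pics/c7.png

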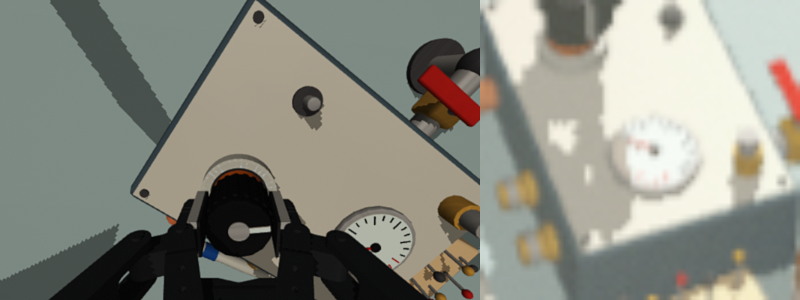

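The orange band shows at (240,175), so the knob is up, and the pointer has turned with the gripper. The gauge is at (375,247), partly covered. I'll get the needle angle numerically.

```bash
cat > needle.py <<'E'
from h import *
# needle angle (clicks from first mark) from world-projected red pixels around gauge hub
G=np.array([.5025,-.0622]);YAW=4.0
def needle(p,T,name="wrist"):
    i=ctrl.camera_info(name);u,v=np.meshgrid(np.arange(640),np.arange(400))
    D=np.stack([(u-i["cx"])/i["fx"],(v-i["cy"])/i["fy"],np.ones(u.shape)],-1)@T[:3,:3].T
    W=T[:3,3]+D*((.092-T[2,3])/D[...,2])[...,None]
    g=p[...,:3].astype(int);r0=np.hypot(*(W[...,:2]-G).T).T
    dark=(g.sum(-1)<110)&(r0<.009);hub=W[dark][:,:2].mean(0) if dark.sum()>3 else G
    rel=W[...,:2]-hub;r=np.hypot(rel[...,0],rel[...,1])
    red=(g[...,0]-g[...,1]>50)&(g[...,0]-g[...,2]>50)&(r>.005)&(r<.0185)
    v=rel[red].mean(0) if red.sum() else [np.nan]*2
    a=np.degrees(np.arctan2(v[1],v[0]))
    return red.sum(),hub.round(4),a.round(1),((135+YAW-a)%360/15).round(2)
if __name__=="__main__":
    o=ctrl.get_obs();p,_=ctrl.camera("wrist");print("wrist",needle(p,T_wrist(o)))
    for n in("scene","side"):
        p,_=ctrl.camera(n);print(n,needle(p,ctrl.camera_info(n)["T"],n))
E
python3 needle.py; python3 -c "
from needle import *
for n,T in(('w1',np.load('pics/w1T.npy')),('w2',np.load('pics/w2T.npy'))): print(n,needle(cv2.imread(f'pics/{n}.png')[:,:,::-1],T))
for n in('scene','side'): print(n,needle(cv2.imread(f'pics/{n}0.png')[:,:,::-1],ctrl.camera_info(n)['T'],n))"
```

```text
wrist (np.int64(2), array([ 0.4996, -0.0627]), np.float64(121.1), np.float64(1.19))
scene (np.int64(0), array([ 0.5025, -0.0622]), np.float64(nan), np.float64(nan))
side (np.int64(0), array([ 0.5025, -0.0622]), np.float64(nan), np.float64(nan))
w1 (np.int64(20), array([ 0.5013, -0.0625]), np.float64(118.9), np.float64(1.34))
w2 (np.int64(31), array([ 0.5016, -0.0627]), np.float64(120.2), np.float64(1.25))
scene (np.int64(0), array([ 0.5025, -0.0622]), np.float64(nan), np.float64(nan))
side (np.int64(0), array([ 0.5025, -0.0622]), np.float64(nan), np.float64(nan))
```

```bash
sed -i 's/def needle(p,T,name="wrist"):/def needle(p,T,name="wrist"):\n    th=50 if name=="wrist" else 18/; s/>50/>th/g' needle.py; python3 needle.py;  python3 -c "
from needle import *
for n in('scene','side'): print(n,needle(cv2.imread(f'pics/{n}0.png')[:,:,::-1],ctrl.camera_info(n)['T'],n))"
```

```text
wrist (np.int64(2), array([ 0.4996, -0.0627]), np.float64(121.1), np.float64(1.19))
scene (np.int64(3), array([ 0.5025, -0.0622]), np.float64(147.3), np.float64(23.45))
side (np.int64(3), array([ 0.5025, -0.0622]), np.float64(135.3), np.float64(0.25))
scene (np.int64(3), array([ 0.5025, -0.0622]), np.float64(130.4), np.float64(0.57))
side (np.int64(4), array([ 0.5025, -0.0622]), np.float64(120.3), np.float64(1.25))
```

Emit:
step_arm --pt "0 0 0 -4 0 0 255" --pt "0 0 0 -8 0 0 255" --pt "0 0 0 -12 0 0 255" --pt "0 0 0 -16 0 0 255" --pt "0 0 0 -18 0 0 255" --pt "0 0 0 -18 0 0 255"

```text
time_s: 11.48
eef_pos: [0.4697, 0.0543, 0.0841]
eef_rot: [-0.341, -0.619, -0.341, 0.62]
wrist_force: [-0.0, -4.5, -0.3]
opening: 0.46
```

```bash
python3 s.py; python3 needle.py
```

```text
t 11.47 yaw -32.33 q6 0.428 [0.4697 0.0543 0.0841] F [-0.  -4.5 -0.3] M [-0.819  0.097 -0.039] op 0.460
wrist (np.int64(0), array([ 0.5017, -0.0621]), np.float64(nan), np.float64(nan))
scene (np.int64(4), array([ 0.5025, -0.0622]), np.float64(163.2), np.float64(22.38))
side (np.int64(4), array([ 0.5025, -0.0622]), np.float64(158.5), np.float64(22.7))
```

Each step moves the needle about one mark, and it's already well past the first mark with no stop felt. The gauge zero is therefore off, so the stop has to be the reference. Continuing one click at a time with torque checks.

Emit:
step_arm --pt "0 0 0 -4 0 0 255" --pt "0 0 0 -8 0 0 255" --pt "0 0 0 -12 0 0 255" --pt "0 0 0 -15 0 0 255" --pt "0 0 0 -17 0 0 255" --pt "0 0 0 -17 0 0 255"

```text
time_s: 12.38
eef_pos: [0.4693, 0.0544, 0.084]
eef_rot: [-0.429, -0.562, -0.429, 0.562]
wrist_force: [-1.7, -4.9, 2.9]
opening: 0.46
```

```bash
python3 s.py; python3 needle.py
```

```text
t 12.38 yaw -15.33 q6 0.131 [0.4693 0.0544 0.084 ] F [-1.7 -4.9  2.9] M [-0.868  0.272  0.005] op 0.460
wrist (np.int64(0), array([ 0.5008, -0.059 ]), np.float64(nan), np.float64(nan))
scene (np.int64(4), array([ 0.5025, -0.0622]), np.float64(173.5), np.float64(21.7))
side (np.int64(6), array([ 0.5025, -0.0622]), np.float64(165.4), np.float64(22.24))
```

Emit:
step_arm --pt "0 0 0 -4 0 0 255" --pt "0 0 0 -8 0 0 255" --pt "0 0 0 -12 0 0 255" --pt "0 0 0 -16 0 0 255" --pt "0 0 0 -18 0 0 255" --pt "0 0 0 -18 0 0 255"

```text
time_s: 13.28
eef_pos: [0.469, 0.0544, 0.0838]
eef_rot: [0.511, 0.488, 0.512, -0.489]
wrist_force: [-2.6, -4.3, 0.6]
opening: 0.459
```

```bash
python3 s.py;python3 s.py; python3 needle.py
```

```text
t 13.28 yaw 2.66 q6 -0.183 [0.469  0.0544 0.0838] F [-2.6 -4.3  0.6] M [-0.834  0.393 -0.156] op 0.459
t 13.28 yaw 2.66 q6 -0.183 [0.469  0.0544 0.0838] F [-2.6 -4.3  0.6] M [-0.834  0.393 -0.156] op 0.459
wrist (np.int64(0), array([ 0.5025, -0.0622]), np.float64(nan), np.float64(nan))
scene (np.int64(1), array([ 0.5025, -0.0622]), np.float64(179.7), np.float64(21.28))
side (np.int64(5), array([ 0.5025, -0.0622]), np.float64(-179.7), np.float64(21.25))
```

```bash
python3 s.py
```

```text
t 13.43 yaw 2.64 q6 -0.182 [0.469  0.0544 0.0838] F [-2.7 -4.8  3.7] M [-0.768  0.459 -0.158] op 0.462
```

Emit:
step_arm --pt "0 0 0 -1 0 0 255" --pt "0 0 0 -1 0 0 255"

```text
time_s: 13.68
eef_pos: [0.469, 0.0544, 0.0838]
eef_rot: [0.515, 0.483, 0.516, -0.484]
wrist_force: [-2.6, -4.0, 2.9]
opening: 0.468
```

```bash
python3 s.py
```

```text
t 13.68 yaw 3.64 q6 -0.200 [0.469  0.0544 0.0838] F [-2.6 -4.   2.9] M [-0.8    0.416 -0.19 ] op 0.468
```

Emit:
step_arm --pt "0 0 0 -1 0 0 255" --pt "0 0 0 -1 0 0 255"

```text
time_s: 13.92
eef_pos: [0.469, 0.0544, 0.0838]
eef_rot: [0.519, 0.479, 0.52, -0.48]
wrist_force: [-3.1, -5.2, 2.0]
opening: 0.459
```

```bash
python3 s.py
```

```text
t 13.93 yaw 4.63 q6 -0.217 [0.469  0.0544 0.0838] F [-3.1 -5.2  2. ] M [-0.831  0.472 -0.254] op 0.459
```

Emit:
step_arm --pt "0 0 0 -1 0 0 255" --pt "0 0 0 -1 0 0 255" --pt "0 0 0 -1 0 0 255"

```text
time_s: 14.3
eef_pos: [0.469, 0.0544, 0.0839]
eef_rot: [0.523, 0.475, 0.524, -0.475]
wrist_force: [-2.1, -4.9, 2.3]
opening: 0.463
```

```bash
python3 s.py
```

```text
t 14.30 yaw 5.62 q6 -0.234 [0.469  0.0544 0.0839] F [-2.1 -4.9  2.3] M [-0.868  0.506 -0.347] op 0.463
```

The torque climbs about 0.09 N m per degree, reaching 0.35 N m. That's the stop, so the knob started at click 4 and click 0 is about 7° back. Now clockwise by 7° + 108° = 115°.

Emit:
step_arm --pt "0 0 0 5 0 0 255" --pt "0 0 0 11 0 0 255" --pt "0 0 0 17 0 0 255" --pt "0 0 0 23 0 0 255" --pt "0 0 0 29 0 0 255" --pt "0 0 0 35 0 0 255" --pt "0 0 0 41 0 0 255" --pt "0 0 0 47 0 0 255" --pt "0 0 0 53 0 0 255" --pt "0 0 0 59 0 0 255"

```text
time_s: 15.55
eef_pos: [0.47, 0.054, 0.0841]
eef_rot: [0.222, 0.672, 0.221, -0.672]
wrist_force: [-0.9, -7.1, 1.3]
opening: 0.463
```

```bash
python3 s.py
```

```text
t 15.55 yaw -53.54 q6 0.798 [0.47   0.054  0.0841] F [-0.9 -7.1  1.3] M [-1.133  0.064 -0.019] op 0.463
```

Emit:
step_arm --pt "0 0 0 6 0 0 255" --pt "0 0 0 12 0 0 255" --pt "0 0 0 18 0 0 255" --pt "0 0 0 24 0 0 255" --pt "0 0 0 30 0 0 255" --pt "0 0 0 36 0 0 255" --pt "0 0 0 42 0 0 255" --pt "0 0 0 48 0 0 255" --pt "0 0 0 53 0 0 255" --pt "0 0 0 56 0 0 255"

```text
time_s: 16.8
eef_pos: [0.4701, 0.053, 0.0842]
eef_rot: [-0.119, 0.697, -0.12, -0.697]
wrist_force: [0.1, -10.7, -1.0]
opening: 0.463
```

Emit:
step_arm --pt "0 0 0 0 0 0 255" --pt "0 0 0 0 0 0 255" --pt "0 0 0 0 0 0 255"

```text
time_s: 17.18
eef_pos: [0.4701, 0.0531, 0.0842]
eef_rot: [-0.118, 0.697, -0.12, -0.697]
wrist_force: [-0.1, -10.4, 1.2]
opening: 0.456
```

```bash
python3 s.py; python3 needle.py; python3 s.py;  python3 -c "
from h import *
snap('pics/w8.png')"
```

```text
t 17.18 yaw -109.35 q6 1.772 [0.4701 0.0531 0.0842] F [ -0.1 -10.4   1.2] M [-1.793  0.055 -0.037] op 0.456
wrist (np.int64(110), array([ 0.5014, -0.0628]), np.float64(89.7), np.float64(3.28))
scene (np.int64(1), array([ 0.5025, -0.0622]), np.float64(95.2), np.float64(2.92))
side (np.int64(4), array([ 0.5025, -0.0622]), np.float64(89.3), np.float64(3.31))
t 17.32 yaw -109.34 q6 1.772 [0.4701 0.053  0.0842] F [ -0.1 -10.8   0.5] M [-1.809  0.021 -0.064] op 0.463
```

View pics/w8.png

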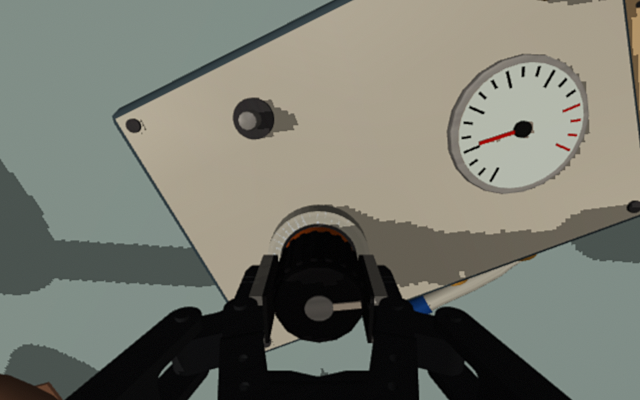

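The needle reads 89.7° against 119.5° at the start, which is 30° or exactly +2 clicks, so 4 + 2 = 6 above the felt stop. Tool yaw agrees at +36.06°. In the view the pointer still sits between the pads at (319,307)→(360,305) and the knob is up. I'll relieve the 10 N side load slightly, then push down in small steps.

Emit:
step_arm --pt "0 0.8 0 0 0 0 255" --pt "0 0.8 0 0 0 0 255" --pt "1 0.8 0 0 0 0 255" --pt "2 0.8 0 0 0 0 255" --pt "3 0.8 0 0 0 0 255" --pt "3 0.8 0 0 0 0 255"

```text
time_s: 18.12
eef_pos: [0.4701, 0.053, 0.0815]
eef_rot: [-0.118, 0.698, -0.119, -0.697]
wrist_force: [0.4, -6.8, 3.3]
opening: 0.461
```

```bash
python3 s.py
```

```text
t 18.12 yaw -109.34 q6 1.770 [0.4701 0.053  0.0815] F [ 0.4 -6.8  3.3] M [-1.22   0.046 -0.03 ] op 0.461
```

Emit:
step_arm --pt "1 0 0 0 0 0 255" --pt "2 0 0 0 0 0 255" --pt "2.7 0 0 0 0 0 255" --pt "3.4 0 0 0 0 0 255" --pt "3.4 0 0 0 0 0 255" --pt "3.4 0 0 0 0 0 255"

```text
time_s: 18.88
eef_pos: [0.4701, 0.053, 0.0782]
eef_rot: [-0.118, 0.698, -0.119, -0.697]
wrist_force: [-0.8, -7.4, 3.8]
opening: 0.463
```

```bash
python3 s.py
```

```text
t 18.88 yaw -109.35 q6 1.770 [0.4701 0.053  0.0782] F [-0.8 -7.4  3.8] M [-1.199  0.079 -0.028] op 0.463
```

Emit:
step_arm --pt "0.6 0 0 0 0 0 255" --pt "1 0 0 0 0 0 255" --pt "1 0 0 0 0 0 255"

```text
time_s: 19.25
eef_pos: [0.4702, 0.053, 0.0779]
eef_rot: [-0.118, 0.698, -0.119, -0.697]
wrist_force: [-3.6, -6.9, 10.6]
opening: 0.459
```

```bash
python3 s.py
```

```text
t 19.25 yaw -109.34 q6 1.770 [0.4702 0.053  0.0779] F [-3.6 -6.9 10.6] M [-1.157  0.615 -0.042] op 0.459
```

The knob bottomed at z = 0.0779, its original gripping height, with 10.6 N. Releasing and retreating.

Emit:
step_arm --pt "-0.5 0 0 0 0 0 255" --pt "-0.5 0 0 0 0 0 0" --pt "-0.5 0 0 0 0 0 0" --pt "-0.5 0 0 0 0 0 0" --pt "-0.5 0 0 0 0 0 0" --pt "-10 0 0 0 0 0 0" --pt "-40 0 0 0 0 0 0" --pt "-90 0 0 0 0 0 0" --pt "-110 0 0 0 0 0 0" --pt "-110 0 0 0 0 0 0"

```text
time_s: 20.5
eef_pos: [0.471, 0.0535, 0.189]
eef_rot: [-0.118, 0.699, -0.118, -0.695]
wrist_force: [0.2, 0.2, -0.3]
opening: 1.0
```

```bash
python3 s.py; python3 needle.py; python3 -c "
from h import *
o,p,d=snap('pics/w9.png');T=T_wrist(o);W=cloud(d,T)
m=(abs(W[...,2]-.134)<.007)&(np.hypot(W[...,0]-.47,W[...,1]-.054)<.015);print('knob top z',np.median(W[m][:,2]),'deck',np.median(W[(np.hypot(W[...,0]-.5,W[...,1])<.012)][:,2]))"
```

```text
t 20.50 yaw -109.28 q6 1.769 [0.471  0.0535 0.189 ] F [ 0.2  0.2 -0.3] M [-0.022  0.023 -0.002] op 1.000
wrist (np.int64(38), array([ 0.5015, -0.0626]), np.float64(89.5), np.float64(3.3))
scene (np.int64(0), array([ 0.5025, -0.0622]), np.float64(nan), np.float64(nan))
side (np.int64(4), array([ 0.5025, -0.0622]), np.float64(89.3), np.float64(3.31))
knob top z 0.13207544053278814 deck 0.08475129518984487
```

View pics/w9.png

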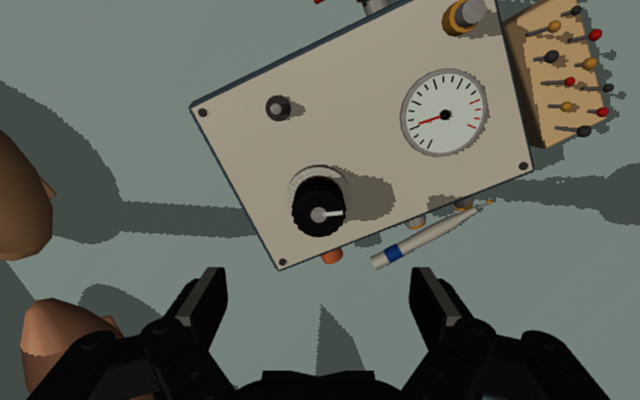

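The view shows the knob released at (318,210), its top at z = 0.132 as at the start, and no orange band. The gripper is clear. Handing in.

```bash
python3 -c "
from bench import ctrl
print(ctrl.hand_in())"
```

```text
the job is handed in; nothing more can be done
None
```

The knob is set six clicks above its backed-off stop, pushed home and locked, and I handed the job in at about 20.5 s. I pulled it up about 6 mm and backed it off four clicks to the stop. I then turned it clockwise 115° (7° to leave the stop plus six clicks), pushed it down and let go.

**Stop:** the torque rose about 0.09 N m per degree to 0.35 N m, about twice what a click could give. I estimate 12–15 N on the pin, under the 30 N limit.

**Final checks:**
- **Setting:** the tool ended 36.06° clockwise of where it started, and the needle moved 30°. Both mean two clicks above the starting click 4, so click 6.
- **Height:** the knob top was back at z = 0.132, the same as before. Seating force was 10.6 N.
- **Clear of everything:** after release the wrist force was about zero. In the last wrist view, nothing near the unit looked moved.

**What disagreed or went wrong:**
- **Gauge zero:** the needle read about 1.2 marks at the start and 3.3 at the end, where the brief implies 4 and 6. It moved one mark per click but is offset by about three, so I trusted the felt stop.
- **Fingertips:** they sit about 27 mm short of the stated TCP. My first grasp closed on top of the knob and pressed it with about 17 N. I measured the offset and regripped lower.

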